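# Rock the jammed mixing ball out of the flask's neck

## Task

The orange mixing ball is jammed in the neck of the clear flask with the blue collar. Pick that flask up by its neck, rock it from side to side until the ball drops into its belly, then stand the flask upright in the middle of the yellow mat and let go. Leave the green-collared spare flask where it stands.

Things in the scene. Friction and masses are not known exactly. Their poses are not given: they have to be found in the camera images.
- flask: Clear flat flask, blue collar at its open mouth, upright, 130 g. Origin: centre of underside, z up. Belly 42 (own x) by 66 (own y) by 75 mm high; neck 23 (x) by 40 mm (y) from 75 to 145 mm up: pinch across the 23 mm, 110 mm up. In the neck two white half-width lips: upper on the -y side, edge 111 mm up; lower on the +y side, edge 84 mm up. Starts with own y within 30 degrees of world y.
- ball_center (a point): Centre of the loose orange 14 mm ball, 12 g, on the upper lip in the flask's neck, 116 mm up. Each lip falls 15 degrees to a stop at its wall, holding the ball until the flask leans the other way (30 degrees for 1 s does it): top leaned to own +y, it rolls to the lower lip (89 mm up); then top leaned to -y, it drops into the belly (10 mm up when upright).
- mat: Fixed yellow square mat on the bench, 130 by 130 mm, 4 mm thick; origin at the centre of its underside, on the bench top.
- spare: Spare flask of the same shape and size with a green collar, standing upright, its own orange ball already in the belly; origin at the centre of its underside. To be left alone.
Things that resemble listed ones, but are neither listed nor needed, are in the scene too. What is shaped like the flask but purple or red is not meant.

How it is judged:
On the way, in this order (a step that is already met when the one before it is completed fails the run):
1. with the flask held, the ball has rolled off the upper lip onto the lower one (z of ball_center in the frame of flask between 0.075 and 0.102 m and contact force between the fingers and flask above 1 N), for 0.05 s.
2. with the flask held, the ball has dropped into the belly (z of ball_center in the frame of flask between 0 and 0.06 m and contact force between the fingers and flask above 1 N), for 0.1 s.
At the end, for the whole second after the job is handed in: The blue-collared flask stands upright (within about 6 degrees), at rest and released on the yellow mat, its middle within 25 mm of the mat's middle, with the ball in its belly; the spare flask still stands upright within 20 mm of where it was (z of ball_center in the frame of flask below 0.03 m and horizontal distance between ball_center and flask below 0.04 m and horizontal distance between flask and mat below 0.025 m and height (world z) of flask between 0.001 and 0.01 m and angle between each of flask, spare's own z axis and vertical below 0.1 rad and linear speed of flask below 0.02 m/s and distance of spare from where it was at the start of the episode below 0.02 m); the robot touches nothing.
It fails at once if the spare flask is shifted more than 20 mm or tipped over (distance of spare from where it was at the start of the episode above 0.02 m or angle between spare's own z axis and vertical above 0.5 rad).
It also fails if it takes over 45 s, if anything falls off the work surface, if the arm or the gripper's body presses on something with over 40 N, if the wrist force passes 120 N, or if a joint passes its speed limit or range.

## Robot

A 6-joint arm with a two-finger parallel gripper is mounted at the origin on the work surface. World frame = base frame: x ahead of the robot, y to its left, z up, the work surface at z = 0. Lengths are in m, angles in rad, forces in N, time in s.
With the tool pointing down it reaches from about 0.3 to 0.775 m from the base axis. Payload 14.6 kg.
Tool frame: the origin (TCP) lies at the very end of the fingers, on their centre line; the grasp point (between the pads) lies 19 mm behind it (pinch_z is the distance from the TCP to the grasp point, in m); z points along the fingers, y is the direction in which the jaws open and shut (so a half turn about z gives the same grasp; the last joint's range is limited). The gripper opens to 94 mm and grips with 3 to 60 N. Pads are 16 mm wide; open, the fingers measure 119 mm over their backs; the gripper's body (75 mm by 177 mm) begins 78 mm behind the grasp point.
Start: joints at [-1.219, 0.3, 1.521, -0, 1.321, -0.067], TCP at [0.224, -0.502, 0.205] pointing down, gripper open.
Joint ranges: [-3.03, 3.03], [-0.79, 2.21], [0.23, 2.52], [-1.04, 4.18], [0, 3.07], [-2.55, 2.55]. Speed limits (rad/s): [2.22, 2.22, 2.57, 3.14, 3.14, 3.14].

## Interface

Orientations are given as [roll, pitch, yaw] about the fixed x, y, z axes, in that order (R = Rz(yaw) Ry(pitch) Rx(roll)).
In Python, from station import get_obs, camera, hand_in, pinch_z gives the robot as it stands.
- The arm moves only by the tool servo_tool, never from a script. Its argument "moves" is a list that holds one entry, the list of rows, each a list of 7 numbers: the turn, a rotation vector about the tool's x, y, z normalised to -1 to 1, where 1 is pi/2 rad, then the shift along the tool's x, y, z normalised to -1 to 1, where 1 is 500 mm, then the closure, from 0 (fully open) to 1 (shut). In form: [[[rx, ry, rz, x, y, z, hand], ...]]. A call has 1 to 12 rows; each row is the pose to reach, as a shift and turn from the pose measured when the call began, along the tool's axes at that moment; what a row does not reach only later rows make up. A row lasts 1/12 s, in which the tool goes at most 41.7 mm and 7.16 degrees, less where a joint would pass 70% of its speed; a pose out of reach is approached as far as the arm can. A call with a number of a shift or a turn outside -1 to 1 is refused whole. A call with a gripper value outside its range is refused whole. The fingers move at their own pace and stop on an object; "squeeze" is the grip in N (left out, the last holds). Time passes only in rows, so rows that repeat a pose let the fingers close. It gives the time, the measured TCP pose, the force and the opening at its end, in the units of the state.
- get_obs(): the state, without advancing time (a new reading comes with each control period).
- camera(name): name is "scene" or "top" or "wrist"; returns a dict with "color" (400x640x3 uint8, red, green, blue), "intrinsics" (3x3 intrinsics, pixels), "rvec" (rotation vector, rad) and "tvec" (3), from world to camera coordinates, as OpenCV has them. Camera axes: x right, y down, z forward; pixel columns grow to the right and rows downward; lengths in m; the calibration is good to about 2 mm. A picture is of the moment at which its call begins. There is no depth.
- hand_in(): hands the job in, once; it reports no verdict.
The state is a dict: "time_s": time; "qpos": joint angles; "joint_vel": joint speeds; "tau": joint torques, N m; "ee_pos": TCP position; "eef_rot": TCP orientation; "force": force on the tool from outside, world axes, zero at the start; "moment": the same for the moment, N m; "grip_width": finger opening in m.
Only numpy, scipy, OpenCV 4.12 (cv2) and the standard library are available. Lean on these libraries where they do the work, as an engineer would, in place of code of your own. Each camera call takes 0.05 s, during which the arm holds its last target.

## Working session

There is one attempt and no reset: what is moved stays moved. The work goes in short steps, Python scripts to look and compute and a tool call to move; the robot and the scene stay as the last step left them, time stands still between calls to the robot, and variables do not carry over. Pictures are saved under pics/ and viewed, and the job is handed in when it is done.

Besides the shell and the picture viewer there is one more tool, called after "Call:" as name([rows], argument=value, ...), one row to a line, values as JSON. servo_tool: Moves the arm, as the interface text tells. Scaled input: -1 to 1 covers 500 mm each way for a shift and pi/2 rad each way for a turn. Its arguments: {"type":"object","properties":{"moves":{"type":"array"},"squeeze":{"type":"number"}},"required":["moves"]}

```bash
mkdir -p pics; ls; python3 - <<'E'
from station import *
import cv2
print(get_obs(), pinch_z)
for n in ["scene","top","wrist"]:
    c=camera(n); cv2.imwrite(f"pics/{n}0.png",c["color"][:,:,::-1]); print(n,c["intrinsics"].tolist(),c["rvec"],c["tvec"])
E
```

```text
pics
{'time_s': 0.0, 'qpos': array([-1.21858085e+00,  3.00488450e-01,  1.52156403e+00,  2.83624566e-05,
        1.32066056e+00, -6.66259925e-02]), 'joint_vel': array([-0.00048754, -0.0003589 ,  0.00101709,  0.00046087, -0.00011733,
        0.00021818]), 'tau': array([-1.19577420e-03, -5.31810594e+01, -3.52735627e+01,  7.07741152e-02,
        2.43823574e-02, -9.77616469e-05]), 'ee_pos': array([ 0.2235926 , -0.50223177,  0.20488401]), 'eef_rot': array([-3.14047658e+00, -1.02002739e-04,  4.18834380e-01]), 'force': array([-0.70110514, -1.30437656, -0.3699426 ]), 'moment': array([ 0.01296141, -0.06883937, -0.00915936]), 'grip_width': 0.09415128095540072} 0.0188
scene [[385.17296157950375, 0.0, 327.98487601936336], [0.0, 385.17296157950375, 200.509160562676], [0.0, 0.0, 1.0]] [ 0.69075538  2.4632246  -1.29807541] [ 0.43567204 -0.07094827  0.98134782]
top [[389.8921631058529, 0.0, 322.52731659740436], [0.0, 389.8921631058529, 197.97199050527922], [0.0, 0.0, 1.0]] [ 2.16504186 -2.16812253  0.21399296] [-0.02517701  0.51423329  0.75999875]
wrist [[305.4594449451532, 0.0, 317.538042442505], [0.0, 305.4594449451532, 192.96633050191187], [0.0, 0.0, 1.0]] [-2.46830796  1.60264924  0.18690097] [-0.54946228 -0.02393011  0.38894033]
```

View pics/scene0.png

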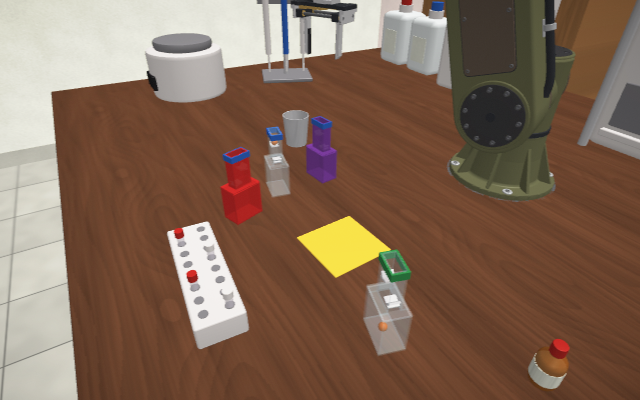

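View pics/top0.png

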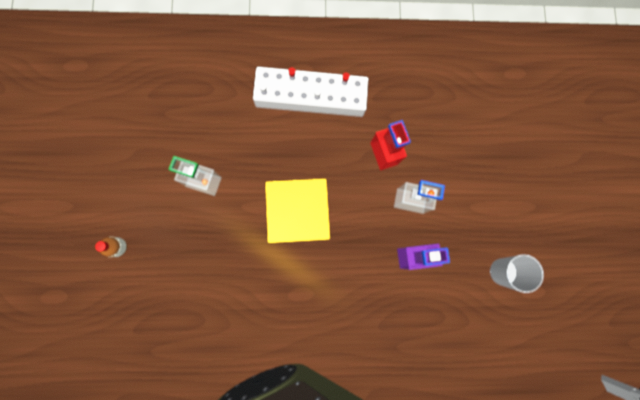

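View pics/wrist0.png

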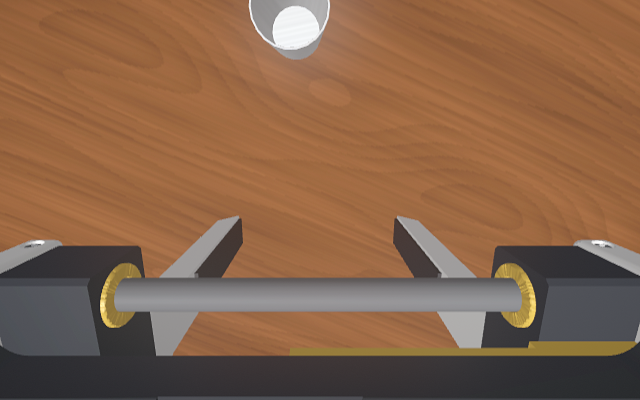

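The scene and top images show the clear blue-collared flask at about top px (417,197), between the red one (388,148) and the purple one (423,257). The mat is at (297,211) and the spare at (197,177). I'll enlarge these.

```bash
python3 - <<'E'
import cv2
t=cv2.imread("pics/top0.png"); s=cv2.imread("pics/scene0.png")
cv2.imwrite("pics/topc.png",cv2.resize(t[165:225,380:460],None,fx=10,fy=10,interpolation=cv2.INTER_CUBIC))
cv2.imwrite("pics/scenec.png",cv2.resize(s[105:225,210:350],None,fx=5,fy=5,interpolation=cv2.INTER_CUBIC))
E
cat > h.py <<'E'
import numpy as np,cv2
from station import *
def cam(n):
    c=camera(n); return c
def ray(c,u,v,z):
    R,_=cv2.Rodrigues(np.array(c["rvec"],float)); t=np.array(c["tvec"],float).ravel()
    d=R.T@np.linalg.inv(np.array(c["intrinsics"]))@[u,v,1]; o=-R.T@t
    return o+d*(z-o[2])/d[2]
def proj(c,P):
    p,_=cv2.projectPoints(np.array(P,float).reshape(-1,3),np.array(c["rvec"],float),np.array(c["tvec"],float),np.array(c["intrinsics"]),None); return p.reshape(-1,2)
E
```

```text
(no output)
```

View pics/topc.png

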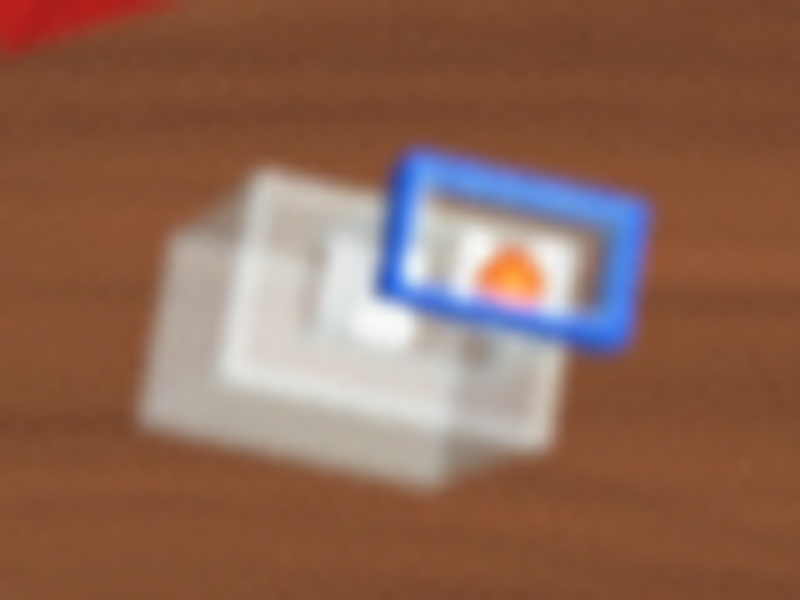

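View pics/scenec.png

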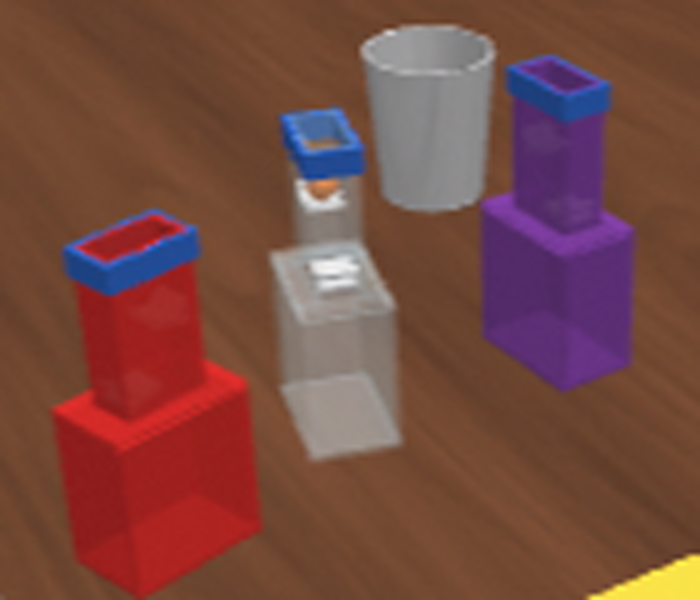

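```bash
cat > fit.py <<'E'
from h import *
from scipy.optimize import least_squares
T=camera("top"); S=camera("scene")
ct=lambda p:((np.array(p)+.5)/10-.5+[380,165]); cs=lambda p:((np.array(p)+.5)/5-.5+[210,105])
obs=[(T,ct([(262,170),(225,385),(548,448)]),.075),(T,ct([(175,235),(145,430),(432,488)]),0),
(S,cs([(282,385),(372,373),(400,440),(315,460)]),0),(S,cs([(272,252),(362,240),(397,303),(308,323)]),.075)]
for c,p,z in obs:
    print(z,[ray(c,*q,z)[:2].round(4).tolist() for q in p])
col=ct([(408,150),(650,200),(622,350),(383,293)])
P=np.array([ray(T,*q,.145)[:2] for q in col]); print("collar",P.round(4).tolist(),P.mean(0))
bb=((np.array([(510,275)])+.5)/10-.5+[380,165]); print("ball",ray(T,*bb[0],.116))
def res(v):
    r=[]
    c,s=np.cos(v[2]),np.sin(v[2]); 
    K=np.array([[sx*.021,sy*.033] for sx in(-1,1) for sy in(-1,1)])@np.array([[c,s],[-s,c]])+v[:2]
    for cc,p,z in obs:
        q=proj(cc,np.c_[K,np.full(4,z)])
        d=p[:,None]-q[None]; i=(d**2).sum(2).argmin(1)
        r+=list((d[range(len(p)),i]).ravel())
    return r
for y0 in(-.3,0,.3):
    f=least_squares(res,[*P.mean(0),y0],loss="soft_l1"); print(f.x,f.cost,np.round(f.fun,1).tolist() if y0==0 else "")
for px in [(265.5,182),(327,179.5),(329.5,241),(268.5,243)]: print("mat",ray(T,*px,.004))
for n,px in [("red",(399,133)),("purple",(435,256)),("green",(183,167))]: print(n,ray(T,*px,.145))
print("cup",ray(T,518,273,.06))
E
python3 fit.py
```

```text
0.075 [[0.5422, -0.1899], [0.499, -0.181], [0.4866, -0.245]]
0 [[0.5422, -0.1905], [0.4994, -0.1825], [0.4868, -0.2448]]
0 [[0.5286, -0.2572], [0.4863, -0.2456], [0.5019, -0.1854], [0.5427, -0.1899]]
0.075 [[0.5306, -0.2506], [0.4899, -0.2409], [0.5032, -0.1794], [0.5442, -0.1827]]
collar [[0.5324, -0.1979], [0.5234, -0.2419], [0.4959, -0.2354], [0.5062, -0.1922]] [ 0.51448898 -0.21687459]
ball [ 0.51436573 -0.22528525  0.116     ]
[ 0.51463193 -0.21780949 -0.20890962] 4.470732281012938 
[ 0.51463193 -0.21780949 -0.2089096 ] 4.4707322810124355 [0.0, -0.1, -0.1, 1.0, -0.3, 0.3, 0.3, -0.1, 0.6, 0.7, -0.4, 0.2, -0.6, -0.5, 0.4, -0.1, -1.2, -0.7, -0.3, 0.1, -0.2, 0.9, -0.1, 1.1, -0.6, 0.6, 0.5, 1.7]
[ 0.51463193 -0.21780949 -0.20890961] 4.470732281012511 
mat [0.55363174 0.09420214 0.004     ]
mat [ 0.55967769 -0.03748542  0.004     ]
mat [ 0.42779495 -0.04187183  0.004     ]
mat [0.42404405 0.08584076 0.004     ]
red [ 0.61929488 -0.16187854  0.145     ]
purple [ 0.3955774  -0.21820641  0.145     ]
green [0.55299199 0.22533862 0.145     ]
cup [ 0.36126455 -0.41271461  0.06      ]
```

Both views agree on the flask at (0.5145, -0.217) with yaw -0.209. The ball lies on the -y side, as specified, and the mat centre is near (0.491, 0.025). I'll compute the pre-grasp move.

```bash
cat > rel.py <<'E'
import sys
from h import *
from scipy.spatial.transform import Rotation as Ro
def rel(p,yaw,lean=0):
    o=get_obs(); R0=Ro.from_euler("xyz",o["eef_rot"]); 
    Rt=Ro.from_euler("xyz",[np.pi,0,yaw])*Ro.from_rotvec([0,lean,0])
    r=(R0.inv()*Rt).as_rotvec()/(np.pi/2); s=R0.inv().apply(np.array(p)-o["ee_pos"])/.5
    print(o["time_s"],"turn",r.round(4),"shift",s.round(4),"q",o["qpos"].round(3),"w",o["grip_width"],"F",o["force"].round(2))
if __name__=="__main__":
    a=list(map(float,sys.argv[1:])); rel(a[:3],*a[3:])
E
python3 rel.py .5145 -.2172 .2 1.362
```

```text
0.25 turn [-3.000e-04 -2.000e-04 -6.005e-01] shift [ 0.7634 -0.2845  0.0106] q [-1.219  0.3    1.521  0.     1.321 -0.067] w 0.09410688559046941 F [-0.6   0.21 -0.57]
```

Call:
servo_tool([
  [[0,0,-0.1,0.1,-0.04,0,0.36],[0,0,-0.25,0.3,-0.11,0,0.36],[0,0,-0.4,0.5,-0.19,0,0.36],[0,0,-0.5,0.65,-0.24,0,0.36],[0,0,-0.6,0.76,-0.2845,0.01,0.36],[0,0,-0.6,0.7634,-0.2845,0.01,0.36],[0,0,-0.6005,0.7634,-0.2845,0.01,0.36],[0,0,-0.6005,0.7634,-0.2845,0.01,0.36],[0,0,-0.6005,0.7634,-0.2845,0.01,0.36],[0,0,-0.6005,0.7634,-0.2845,0.01,0.36],[0,0,-0.6005,0.7634,-0.2845,0.01,0.36],[0,0,-0.6005,0.7634,-0.2845,0.01,0.36]],
], squeeze=25)

```text
time_s: 1.25
ee_pos: [0.515, -0.216, 0.1998]
eef_rot: [-3.141, -0.001, 1.365]
force: [-0.6, -0.6, 0.4]
grip_width: 0.0601
```

```bash
python3 rel.py .5145 -.2172 .091 1.362; python3 - <<'E'
from h import *
o=get_obs();print(o["ee_pos"],o["eef_rot"])
for n in ["wrist","scene"]: 
    c=camera(n); cv2.imwrite(f"pics/{n}1.png",c["color"][:,:,::-1])
    print(n,proj(c,[[.5145,-.2172,.145],[.5145,-.2172,0]]))
E
```

```text
1.25 turn [-0.0007 -0.0004  0.0017] shift [-0.0026 -0.0004  0.2177] q [-0.463  0.324  1.503  0.     1.316 -0.257] w 0.06006825193437601 F [-0.64 -0.61  0.36]
[ 0.51504059 -0.21603204  0.19983689] [-3.14054058e+00 -5.59038276e-04  1.36467965e+00]
wrist [[317.48338956 208.05874255]
 [317.59727339 176.17285994]]
scene [[274.90851581 130.23514794]
 [278.60372508 187.69969626]]
```

View pics/wrist1.png

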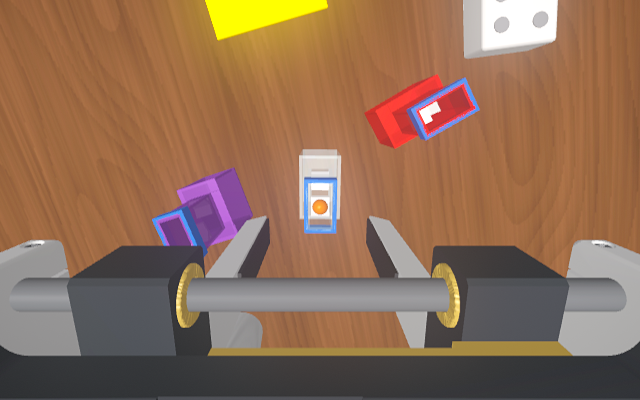

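View pics/scene1.png

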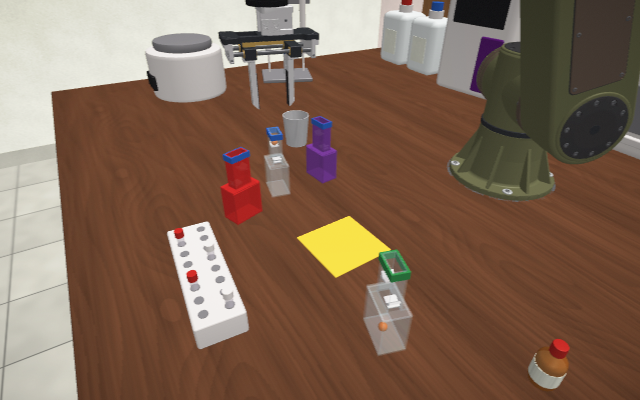

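The wrist view shows the collar centre at (320.5,206), aligned with the jaws and about 2 mm toward +tool y from my estimate. The ball is visible inside, between the fingers. I'll descend with that correction and close.

Call:
servo_tool([
  [[0,0,0,-0.0026,0.003,0.06,0.36],[0,0,0.0017,-0.0026,0.003,0.12,0.36],[0,0,0.0017,-0.0026,0.003,0.17,0.36],[0,0,0.0017,-0.0026,0.003,0.2,0.36],[0,0,0.0017,-0.0026,0.003,0.2177,0.36],[0,0,0.0017,-0.0026,0.003,0.2177,0.36],[0,0,0.0017,-0.0026,0.003,0.2177,0.36],[0,0,0.0017,-0.0026,0.003,0.2177,0.36]],
])

```text
time_s: 2.02
ee_pos: [0.5155, -0.2199, 0.0927]
eef_rot: [3.14, 0.0, 1.358]
force: [-0.6, 0.0, 0.3]
grip_width: 0.0604
```

Call:
servo_tool([
  [[0,0,0,0,0,0,0.6],[0,0,0,0,0,0,0.7],[0,0,0,0,0,0,0.8],[0,0,0,0,0,0,1],[0,0,0,0,0,0,1],[0,0,0,0,0,0,1],[0,0,0,0,0,0,1],[0,0,0,0,0,0,1]],
], squeeze=25)

```text
time_s: 2.68
ee_pos: [0.5155, -0.2198, 0.0927]
eef_rot: [3.14, 0.0, 1.359]
force: [1.0, -0.1, -0.7]
grip_width: 0.0231
```

```bash
python3 rel.py .5145 -.2172 .25 1.362; python3 - <<'E'
from h import *
o=get_obs();print(o["ee_pos"],o["eef_rot"])
for n in ["wrist","scene"]: 
    c=camera(n); cv2.imwrite(f"pics/{n}2.png",c["color"][:,:,::-1])
E
```

```text
2.6833 turn [ 0.0008  0.0001 -0.0022] shift [ 0.0046 -0.0027 -0.3147] q [-0.468  0.439  1.609  0.     1.092 -0.256] w 0.023105370541962388 F [ 0.98 -0.15 -0.71]
[ 0.51553375 -0.21980979  0.0926739 ] [3.14035250e+00 1.46068971e-04 1.35860587e+00]
```

View pics/wrist2.png

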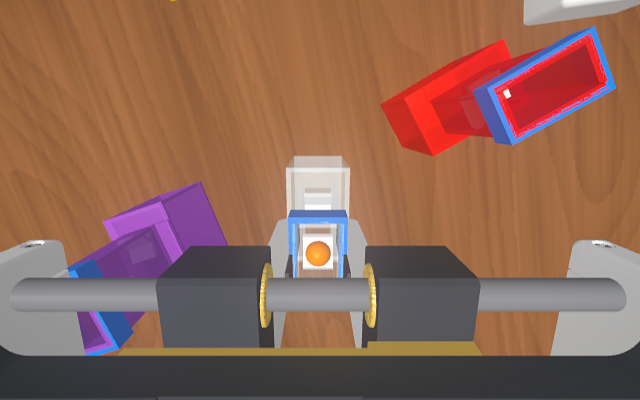

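View pics/scene2.png

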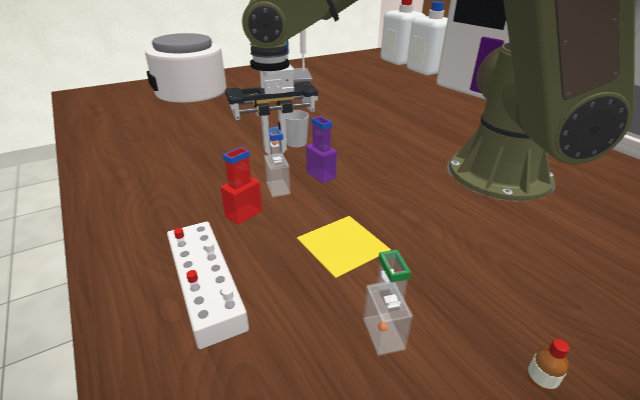

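Grip width is 23.1 mm, which matches the neck, and the ball is still in the collar view at (318,253). Lifting 160 mm.

Call:
servo_tool([
  [[0,0,0,0,0,-0.01,1],[0,0,0,0,0,-0.03,1],[0,0,0,0,0,-0.06,1],[0,0,0,0,0,-0.1,1],[0,0,0,0,0,-0.14,1],[0,0,0,0,0,-0.18,1],[0,0,0,0,0,-0.22,1],[0,0,0,0,0,-0.26,1],[0,0,0,0,0,-0.29,1],[0,0,0,0,0,-0.31,1],[0,0,0,0,0,-0.32,1],[0,0,0,0,0,-0.32,1]],
])

```text
time_s: 3.78
ee_pos: [0.5155, -0.2198, 0.2537]
eef_rot: [3.139, 0.0, 1.359]
force: [1.3, 0.1, -1.9]
grip_width: 0.0231
```

Call:
servo_tool([
  [[0,-0.04,0,0,0,0,1],[0,-0.1,0,0,0,0,1],[0,-0.16,0,0,0,0,1],[0,-0.22,0,0,0,0,1],[0,-0.28,0,0,0,0,1],[0,-0.33,0,0,0,0,1],[0,-0.37,0,0,0,0,1],[0,-0.37,0,0,0,0,1],[0,-0.37,0,0,0,0,1],[0,-0.37,0,0,0,0,1],[0,-0.37,0,0,0,0,1],[0,-0.37,0,0,0,0,1]],
])

```text
time_s: 4.78
ee_pos: [0.5153, -0.2204, 0.2539]
eef_rot: [3.138, 0.581, 1.356]
force: [0.5, -0.2, -1.8]
grip_width: 0.023
```

Call:
servo_tool([
  [[0,0,0,0,0,0,1],[0,0,0,0,0,0,1],[0,0,0,0,0,0,1],[0,0,0,0,0,0,1],[0,0,0,0,0,0,1],[0,0,0,0,0,0,1],[0,0,0,0,0,0,1],[0,0,0,0,0,0,1]],
])

```text
time_s: 5.45
ee_pos: [0.5153, -0.2204, 0.2538]
eef_rot: [3.138, 0.581, 1.356]
force: [0.6, -0.0, -1.9]
grip_width: 0.0232
```

```bash
cat > snap.py <<'E'
import sys
from h import *
o=get_obs();print(o["time_s"],o["ee_pos"],o["eef_rot"],o["qpos"].round(2),o["grip_width"])
ims=[]
for n in sys.argv[2:]:
    c=camera(n); cv2.imwrite(f"pics/{n}{sys.argv[1]}.png",c["color"][:,:,::-1])
    u,v=proj(c,[o["ee_pos"]])[0]; print(n,u,v)
    u=int(np.clip(u,50,590));v=int(np.clip(v,50,350))
    ims.append(cv2.resize(c["color"][v-50:v+50,u-50:u+50,::-1],(400,400),interpolation=cv2.INTER_CUBIC))
cv2.imwrite(f"pics/crop{sys.argv[1]}.png",np.hstack(ims))
E
python3 snap.py 3 scene wrist
```

```text
5.45 [ 0.5153428  -0.22035366  0.25384507] [3.13803248 0.5806175  1.35563839] [-0.2   0.3   1.51 -0.59  1.37  0.14] 0.023225175230761917
scene 270.5494064782436 78.67042438910396
wrist 317.91728243667785 231.06674392119302
```

View pics/crop3.png

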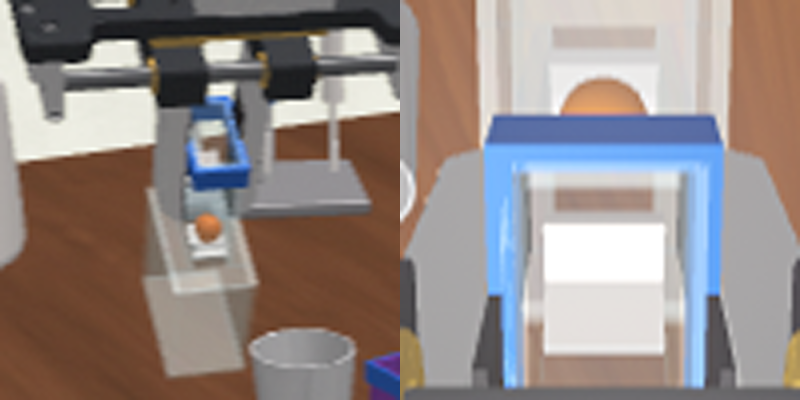

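View pics/scene3.png

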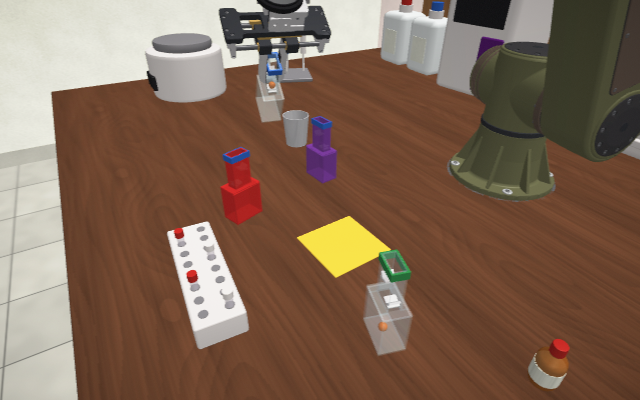

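The ball has rolled to the lower lip: it shows at the +y side in the wrist crop and low in the neck in the scene crop. Next I lean the other way.

Call:
servo_tool([
  [[0,0.04,0,0,0,0,1],[0,0.1,0,0,0,0,1],[0,0.17,0,0,0,0,1],[0,0.24,0,0,0,0,1],[0,0.31,0,0,0,0,1],[0,0.38,0,0,0,0,1],[0,0.45,0,0,0,0,1],[0,0.52,0,0,0,0,1],[0,0.59,0,0,0,0,1],[0,0.66,0,0,0,0,1],[0,0.72,0,0,0,0,1],[0,0.74,0,0,0,0,1]],
])

```text
time_s: 6.55
ee_pos: [0.5147, -0.2216, 0.2528]
eef_rot: [3.14, -0.587, 1.356]
force: [-0.8, -1.0, -2.1]
grip_width: 0.0226
```

Call:
servo_tool([
  [[0,0,0,0,0,0,1],[0,0,0,0,0,0,1],[0,0,0,0,0,0,1],[0,0,0,0,0,0,1],[0,0,0,0,0,0,1],[0,0,0,0,0,0,1],[0,0,0,0,0,0,1],[0,0,0,0,0,0,1],[0,0,0,0,0,0,1],[0,0,0,0,0,0,1]],
])

```text
time_s: 7.38
ee_pos: [0.5147, -0.2216, 0.2527]
eef_rot: [3.14, -0.587, 1.356]
force: [0.1, 0.5, -1.9]
grip_width: 0.0228
```

```bash
python3 snap.py 4 scene wrist
```

```text
7.3833 [ 0.51470828 -0.22162205  0.25274684] [ 3.14012005 -0.58672495  1.35627942] [-0.71  0.43  1.35  0.51  1.66 -0.53] 0.022786214539792467
scene 270.6078768113317 79.01216830252896
wrist 317.93918455708695 229.9139810548239
```

View pics/crop4.png

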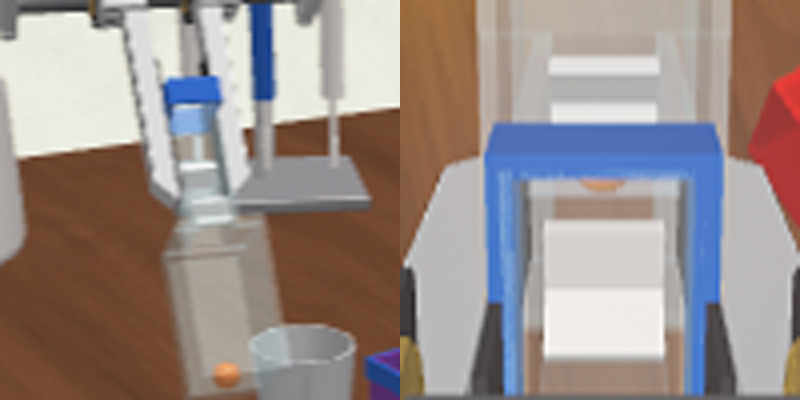

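The ball is now at the belly bottom. I'll refine the mat position and compute the move back upright and over the mat.

```bash
python3 - <<'E'
from h import *
for n in ["top","scene"]:
    im=cv2.imread(f"pics/{n}0.png"); h=cv2.cvtColor(im,cv2.COLOR_BGR2HSV)
    m=cv2.inRange(h,(24,150,150),(34,255,255))
    k,l,s,ce=cv2.connectedComponentsWithStats(m); i=1+s[1:,4].argmax()
    m=(l==i).astype(np.uint8); cn=max(cv2.findContours(m,0,2)[0],key=cv2.contourArea)
    c=camera(n); P=np.array([ray(c,*p[0],.004)[:2] for p in cn]).astype(np.float32)
    print(n,cv2.minAreaRect(P))
E
python3 rel.py .4908 .0228 .25 1.357
```

```text
top ((0.4936772882938385, 0.02660975232720375), (0.13016727566719055, 0.1297413408756256), 3.1772193908691406)
scene ((0.49835067987442017, 0.029713377356529236), (0.12780825793743134, 0.130001962184906), 3.0695483684539795)
7.5833 turn [ 0.001  -0.3736 -0.0008] shift [ 0.3863 -0.1512  0.2632] q [-0.712  0.426  1.346  0.511  1.662 -0.526] w 0.023061805664765546 F [ 0.2   0.38 -1.05]
```

Call:
servo_tool([
  [[0,-0.04,0,0,0,0,1],[0,-0.1,0,0,0,0,1],[0,-0.16,0,0,0,0,1],[0,-0.22,0,0,0,0,1],[0,-0.28,0,0,0,0,1],[0,-0.33,0,0,0,0,1],[0,-0.3736,0,0,0,0,1],[0,-0.3736,0,0,0,0,1],[0,-0.3736,0,0,0,0,1]],
])

```text
time_s: 8.33
ee_pos: [0.5148, -0.2209, 0.2528]
eef_rot: [3.14, -0.002, 1.357]
force: [0.6, -0.1, -1.9]
grip_width: 0.0229
```

```bash
python3 rel.py .4945 .0255 .2 1.357
```

```text
8.3333 turn [ 0.0007 -0.0014 -0.0002] shift [ 0.4727 -0.1446  0.1065] q [-0.472  0.291  1.422  0.002  1.428 -0.258] w 0.022921409984091153 F [ 0.56 -0.12 -1.88]
```

Call:
servo_tool([
  [[0,0,0,0.02,-0.006,0,1],[0,0,0,0.06,-0.018,0,1],[0,0,0,0.12,-0.037,0,1],[0,0,0,0.18,-0.055,0.02,1],[0,0,0,0.24,-0.073,0.04,1],[0,0,0,0.3,-0.092,0.06,1],[0,0,0,0.36,-0.11,0.08,1],[0,0,0,0.41,-0.125,0.09,1],[0,0,0,0.45,-0.138,0.1,1],[0,-0.0014,0,0.4727,-0.1446,0.1065,1],[0,-0.0014,0,0.4727,-0.1446,0.1065,1],[0,-0.0014,0,0.4727,-0.1446,0.1065,1]],
])

```text
time_s: 9.33
ee_pos: [0.4944, 0.0256, 0.1999]
eef_rot: [3.141, -0.001, 1.357]
force: [-0.3, -0.6, -2.2]
grip_width: 0.0229
```

```bash
python3 rel.py .4945 .0255 .098 1.357; python3 snap.py 5 scene top wrist
```

```text
9.3333 turn [ 0.0002 -0.0006 -0.0001] shift [-0.0003  0.0003  0.2038] q [-2.300e-02  1.820e-01  1.681e+00  1.000e-03  1.279e+00  1.910e-01] w 0.022851142417608997 F [-0.35 -0.64 -2.21]
9.3333 [0.49435824 0.02557793 0.19990322] [ 3.14131774e+00 -9.23311246e-04  1.35684888e+00] [-0.02  0.18  1.68  0.    1.28  0.19] 0.022851142417608997
scene 348.0419037672119 149.46996954955915
top 295.7926554319832 195.34431949949786
wrist 317.2184958872722 229.27762830800594
```

View pics/crop5.png

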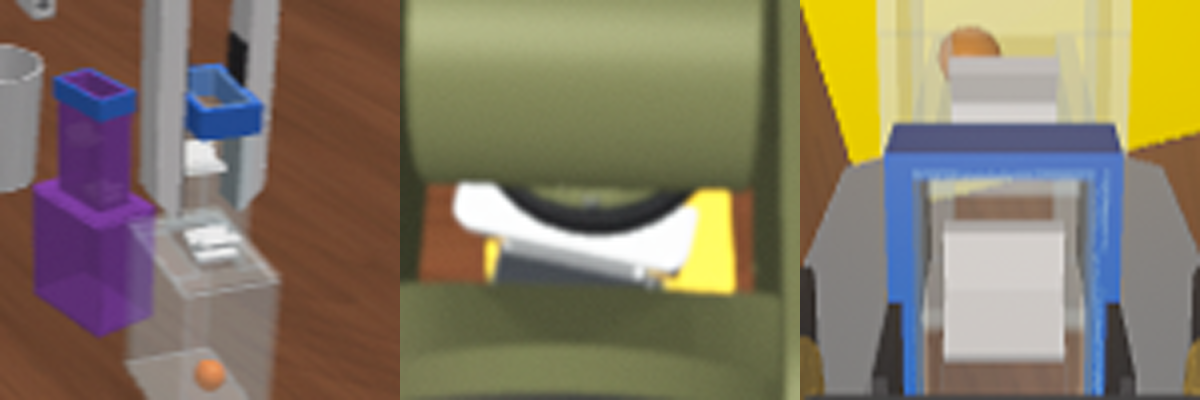

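View pics/scene5.png

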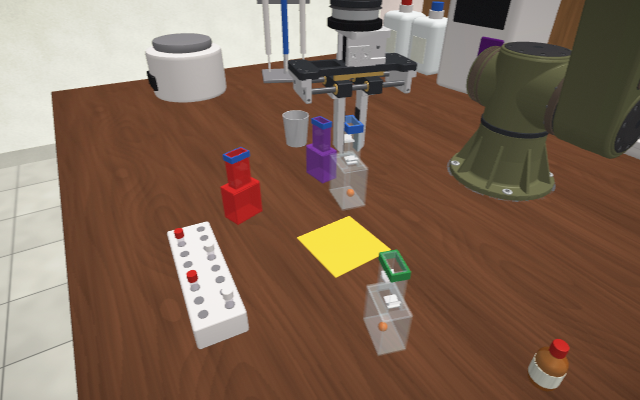

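The flask hangs upright with the ball in the belly, and the spare is undisturbed. I'll lower to about 8 mm above the mat and check.

Call:
servo_tool([
  [[0,0,0,0,0,0.02,1],[0,0,0,0,0,0.05,1],[0,0,0,0,0,0.09,1],[0,0,0,0,0,0.13,1],[0,0,0,0,0,0.16,1],[0,0,0,0,0,0.18,1],[0,0,0,0,0,0.188,1],[0,0,0,0,0,0.188,1],[0,0,0,0,0,0.188,1]],
])

```text
time_s: 10.23
ee_pos: [0.4951, 0.0245, 0.1067]
eef_rot: [3.14, -0.001, 1.355]
force: [-0.4, 0.3, -1.7]
grip_width: 0.023
```

```bash
python3 rel.py .4945 .0255 .098 1.357; python3 snap.py 6 scene; python3 - <<'E'
from h import *
o=get_obs(); c=camera("scene"); p=o["ee_pos"]; y=o["eef_rot"][2]
tx=np.array([np.cos(y),np.sin(y),0]); ty=np.array([np.sin(y),-np.cos(y),0])
O=p+.0025*tx-[0,0,.0927]; print(O)
im=c["color"][:,:,::-1].copy(); im=cv2.resize(im,None,fx=4,fy=4,interpolation=cv2.INTER_CUBIC)
for z in(0,.075):
    q=proj(c,[O+a*.033*tx+b*.021*ty+[0,0,z] for a,b in((1,1),(1,-1),(-1,-1),(-1,1))]); cv2.polylines(im,[((q+.5)*4-.5).astype(int)],True,(0,0,255),1)
u,v=(proj(c,[O])[0]*4).astype(int)
cv2.imwrite("pics/ov6.png",im[v-400:v+150,u-350:u+350])
E
```

```text
10.2333 turn [ 0.0012 -0.0004 -0.0013] shift [ 0.0017 -0.0016  0.0173] q [-0.025  0.289  1.782  0.     1.069  0.191] w 0.022972550658103455 F [-0.42  0.26 -1.7 ]
10.2333 [0.49508502 0.02447524 0.10666181] [ 3.13976385e+00 -6.19570738e-04  1.35494866e+00] [-0.02  0.29  1.78  0.    1.07  0.19] 0.022972550658103455
scene 344.89961377053214 196.67679699147666
[0.49576646 0.02699357 0.0142575 ]
```

View pics/ov6.png

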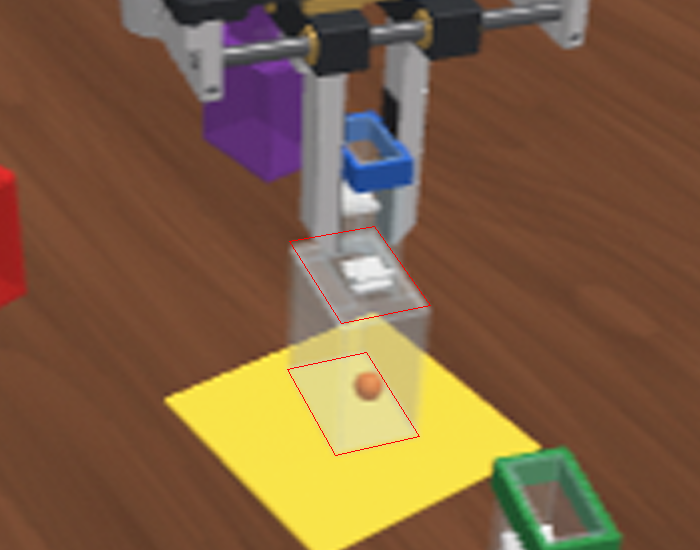

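The model overlay fits the belly and sits central on the mat, with the bottom about 10 mm above it. Lowering gently.

Call:
servo_tool([
  [[0,0,0,0,0,0.004,1],[0,0,0,0,0,0.008,1],[0,0,0,0,0,0.012,1],[0,0,0,0,0,0.015,1],[0,0,0,0,0,0.017,1],[0,0,0,0,0,0.018,1],[0,0,0,0,0,0.019,1],[0,0,0,0,0,0.019,1]],
])

```text
time_s: 11.0
ee_pos: [0.4953, 0.0246, 0.0975]
eef_rot: [3.139, -0.001, 1.355]
force: [0.3, -0.7, -1.1]
grip_width: 0.023
```

Call:
servo_tool([
  [[0,0,0,0,0,0.001,1],[0,0,0,0,0,0.002,1],[0,0,0,0,0,0.003,1],[0,0,0,0,0,0.003,1]],
])

```text
time_s: 11.33
ee_pos: [0.4954, 0.0246, 0.0967]
eef_rot: [3.139, -0.001, 1.355]
force: [-3.3, 0.2, 7.6]
grip_width: 0.0229
```

Contact is made at about 8 N up. Releasing, then retreating straight up.

Call:
servo_tool([
  [[0,0,0,0,0,-0.0005,0.72],[0,0,0,0,0,-0.0005,0.68],[0,0,0,0,0,-0.0005,0.6],[0,0,0,0,0,-0.0005,0.5],[0,0,0,0,0,-0.0005,0.36],[0,0,0,0,0,-0.0005,0.36],[0,0,0,0,0,-0.0005,0.36],[0,0,0,0,0,-0.0005,0.36]],
])

```text
time_s: 12.0
ee_pos: [0.4954, 0.0246, 0.0968]
eef_rot: [3.139, -0.001, 1.355]
force: [0.3, 0.6, 0.3]
grip_width: 0.06
```

Call:
servo_tool([
  [[0,0,0,0,0,-0.02,0.36],[0,0,0,0,0,-0.06,0.36],[0,0,0,0,0,-0.12,0.36],[0,0,0,0,0,-0.18,0.36],[0,0,0,0,0,-0.24,0.36],[0,0,0,0,0,-0.28,0.36],[0,0,0,0,0,-0.3,0.36],[0,0,0,0,0,-0.3,0.36],[0,0,0,0,0,-0.3,0.36]],
])

```text
time_s: 12.75
ee_pos: [0.4947, 0.0246, 0.2463]
eef_rot: [3.139, -0.001, 1.355]
force: [0.2, -0.8, -0.0]
grip_width: 0.0602
```

```bash
python3 snap.py 7 scene wrist; python3 - <<'E'
import cv2
from h import *
c=camera("scene");im=c["color"][100:380,250:450,::-1]
for P in ([.495,.027,.004],): print(proj(c,[P]))
cv2.imwrite("pics/fin.png",np.hstack([cv2.resize(im,(400,560),interpolation=cv2.INTER_CUBIC),cv2.resize(cv2.imread("pics/scene0.png")[100:380,250:450],(400,560),interpolation=cv2.INTER_CUBIC)]))
E
```

```text
12.75 [0.4947279  0.02458415 0.24630679] [ 3.13910255e+00 -7.41610989e-04  1.35518343e+00] [-0.02  0.15  1.61  0.    1.38  0.19] 0.06023760449986684
scene 348.87028870087136 122.66093564081453
wrist 318.2870750857352 230.92819967955126
[[343.41720822 241.8211703 ]]
```

View pics/fin.png

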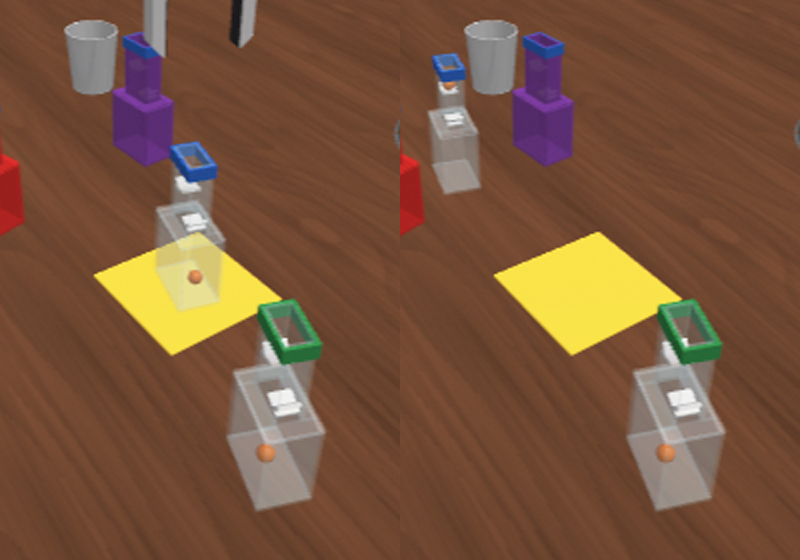

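View pics/wrist7.png

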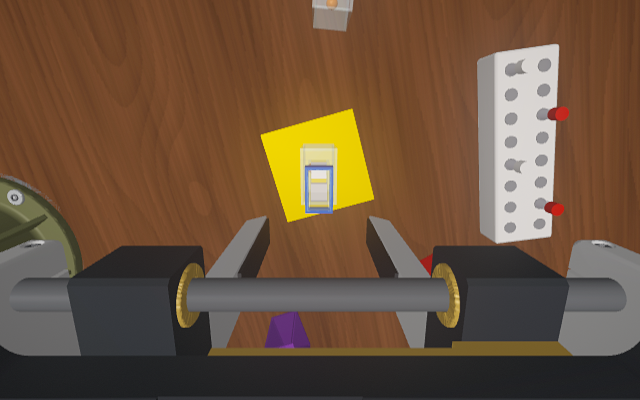

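The flask stands upright on the mat. Its base centre is at about (344,241), against the projected mat centre of (343,242). The ball is in the belly, the gripper is clear, and the spare is at the same pixels as at the start.

```bash
python3 -c "
from station import *
hand_in(); print(get_obs()['time_s'])"
```

```text
the job is handed in; nothing more can be done
the job is handed in; nothing more can be done
```

I gripped the blue-collared flask by its neck (opening 23 mm) and lifted it 160 mm. Leaning its top about 33° to own +y rolled the ball onto the lower lip, and leaning it about 33° to -y dropped it into the belly; pictures confirmed both. I then stood the flask on the yellow mat, let go, and backed straight up by 150 mm.

At about 12.8 s, just before hand-in, the last pictures showed:
- **Flask:** it stood upright on the mat with the ball in its belly. Its base centre was within about 1 pixel (a few mm) of the mat's centre.
- **Spare:** it was at the same pixels as in the first picture.
- **Robot:** the gripper was clear of everything, with force readings near zero.

**Disagreements:** the mat's centre came out up to about 7 mm apart in my three estimates, so I used a value between them, well inside the 25 mm limit. The wrist view put the flask about 2 mm to one side of my first estimate, and I corrected for that before gripping. The hand-in gives no verdict, so I have no confirmation of the result beyond these checks.

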